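# Crank the sample carousel on to its next station and against its lock pin

## Robot

A 6-joint arm with a two-finger parallel gripper is mounted at the origin on the work surface. World frame = base frame: x ahead of the robot, y to its left, z up, the work surface at z = 0. Lengths are in m, angles in degrees, forces in N, time in s.
With the tool pointing down it reaches from about 0.35 to 0.875 m from the base axis. Payload 4.2 kg.
Tool frame: the origin (TCP) lies between the finger pads; the fingertips stand 25 mm ahead of it and the grasp point (between the pads) lies 6 mm ahead of it (r.tips_ahead is the distance from the TCP to the fingertips, in m); z points along the fingers, y is the direction in which the jaws open and shut (so a half turn about z gives the same grasp; the last joint's range is limited). The gripper opens to 87 mm and grips with 3 to 60 N. Pads are 19 mm wide; open, the fingers measure 117 mm over their backs; the gripper's body (75 mm by 190 mm) begins 51 mm behind the grasp point.
Start: joints at [82.884, 22.042, 0.453, 0, -68.411, -14.817], TCP at [0.233, 0.58, 0.248] pointing down, gripper open.
Joint ranges: [-179.83, 179.83], [-69.29, 118.12], [-61.27, 80.66], [-181.25, 117.63], [-171.15, -9.14], [-177.46, 177.46]. Speed limits (degrees/s): [159.86, 159.86, 180, 180, 180, 180].

## Interface

Orientations are given as a 3x3 rotation matrix whose columns are the frame's x, y, z axes.
In Python, from station import r, vision, finish_job gives the robot as it stands.
- The arm moves only by the shell command python3 -m jog 'ROWS'. ROWS is a JSON object of lists of equal length, an entry for each row: "rot": the turn, a rotation vector about the world's x, y, z in degrees, a list of three; "delta_pos": the shift along the world's x, y, z in mm, a list of three; "grip": the opening in per cent of the stroke, from 0 (shut) to 100 (fully open). A call has 1 to 10 rows; each row shifts and turns the commanded pose from where the row before left it; what a row does not reach is not made up. A row lasts 1/12 s, in which the tool goes at most 41.7 mm and 7.16 degrees, less where a joint would pass 70% of its speed; a pose out of reach is approached as far as the arm can. A call with a gripper value outside its range is refused whole. The fingers move at their own pace and stop on an object; the grip force is fixed at half the most. Time passes only in rows, so rows that do not move let the fingers close. It gives the time, the measured TCP pose, the force and the opening at its end, in the units of the state.
- r.sense(): the state, without advancing time (a new reading comes with each control period).
- vision.capture(name): name is "scene" or "top" or "wrist"; returns a dict with "frame" (420x560x3 uint8, red, green, blue), "K" (3x3 intrinsics, pixels), "k1" (the pictures are not rectified: a ray, as slopes to the right and down, at radius r is drawn at 1 + k1 r^2 times it, then the intrinsics apply), "xyz" and "orientation" of the camera in the world. Camera axes: x right, y up, looking along -z (the intrinsics and any distortion apply to the point x, -y, -z); pixel columns grow to the right and rows downward; lengths in m; the calibration is good to about 2 mm. A picture is of the moment at which its call begins. There is no depth.
- finish_job(): hands the job in, once; it reports no verdict.
The state is a dict: "time_s": time; "joints": joint angles; "joint_velocities": joint speeds; "effort": joint torques, N m; "tcp_pos": TCP position; "ee_rot": TCP orientation; "wrist_force": force on the tool from outside, world axes, zero at the start; "moment": the same for the moment, N m; "gripper_width": opening from 0.0 (shut) to 1.0 (fully open).
Only numpy, scipy, OpenCV 4.12 (cv2) and the standard library are available. Lean on these libraries where they do the work, as an engineer would, in place of code of your own. Each camera call takes 0.05 s, during which the arm holds its last target. There are 200 camera calls.

## Task

Bring the next vial of the hand-cranked sample carousel under the probe. Take the headed steel lock pin out of the wooden block and stand it in the guide hole over the carousel's rim, let go so that it rests on the rim, then turn the crank clockwise (seen from above) by its handle, several turns, until the pin drops fully home into the next notch, and on gently until you feel the carousel bear against the pin; stop there without forcing it, and let go. Move the carousel only by its crank and leave the other things alone.

Things in the scene. Friction and masses are not known exactly. Their poses are not given: they have to be found in the camera images.
- pin_head (a point): Centre of the lock pin's head. The pin: loose turned steel, upright, 0.12 kg, 65 mm tall: shaft 12 mm across and 40 mm long under a head 22 mm across and 25 mm high. It stands in one of three holes of the wooden block (the others hold a headless dowel and a white disc-headed stopper), head on the block's top. In the guide this point is 27.5 mm above guide on the rim, 12.5 mm when home.
- pin_tip (a point): Centre of the lock pin's foot (same pin, chamfered over 4 mm), 52.5 mm below pin_head; z is up along the pin.
- block: Wooden block 140 x 70 x 50 mm (x, y, z) lying on the bench, fixed; origin at the centre of its underside; three holes 14 mm wide in a row along its x, at -45, 0 and +45 mm.
- guide (a point): Mouth of the guide hole, on the top face (80 mm above the bench) of the steel guide block (46 x 50 mm) over the carousel's rim. The hole is vertical, 13.5 mm wide with a 2 mm chamfer, through the 22 mm thick block; the rim runs 3 mm below it. Axes are the unit's: the carousel's centre lies 96 mm along +x from here.
- unit: The fixed carousel unit: grey base plate 285 x 345 x 15 mm. Origin on the bench under the carousel's centre; guide hole at (-96, 0) mm, crank axis at (-30, -175) mm; probe stand 200 mm high at (132, 0) mm, its arm over (55, 0) mm. All else on it is lower than 140 mm.
- carousel: Aluminium disc of about 109 mm radius carrying six glass vials (tops 95 mm above the bench), turning about the vertical at the unit's origin; rim 15 mm thick, its top 55 mm and its underside 40 mm above the bench. Six notches 22 mm wide cut through the rim, 60 degrees apart. Frame at the unit's origin.
- notch (a point): Middle of the next notch, at the level of the rim's top, 96 mm from the carousel's axis. It starts 42 to 50 degrees short of the guide and comes to it anticlockwise (seen from above) as the crank turns clockwise; under the guide the pin drops 15 mm. The notch's trailing flank has a steel stop pad set 0 to 6.5 mm proud, not measured: 1 mm before to 7 mm past the guide it bears on the pin.
- crank (a joint): Crank angle in rad, growing clockwise seen from above. Self-locking worm: 24 crank turns make one carousel turn, so a station is 4 turns. Its even drag of 0.2 Nm takes 5 to 7 N at the handle. Once the carousel bears on the pin, each further newton at the handle adds 8 to 10 N on the pin; the pin should carry clearly over 3 N, never over 40 N. The load stays when the handle is let go.
- axis (a point): On the crank's vertical axis, at the top of its 84 mm black hand wheel (90 mm above the bench). z is up.
- grip (a point): The crank handle: black upright cylinder 16 mm in diameter and 45 mm high that spins freely on its own axis, standing 30 mm off the crank's axis, from 92 to 137 mm above the bench. This point is on its axis, 120 mm above the bench; it can be pinched from above and led round a circle of 30 mm radius.
Mind the look-alikes: they are no part of the job. What is shaped like the part that bears pin_head but yellow is not meant.

How it is judged (in metres and radians):
On the way, in this order (a step that is already met when the one before it is completed fails the run):
1. the lock pin stands in the guide, let go, resting on the carousel's rim before the notch has come (horizontal distance between pin_tip and guide below 0.004 m and z of pin_tip in the frame of guide between -0.029 and -0.021 m and angle between pin_head's own z axis and vertical below 0.12 rad and contact force between the fingers and lockpin below 0.1 N), for 0.2 s.
2. cranked round, the pin has dropped home into the next notch (z of pin_tip in the frame of guide below -0.036 m and horizontal distance between notch and guide below 0.01 m), for 0.1 s.
At the end, for the whole second after the job is handed in: The lock pin stands at rest in the guide (foot within 6 mm of its axis), its head down on the guide block (within 4 mm), its foot in the next notch (notch within 10 mm of the guide), and the carousel bears on it with 3 to 40 N (all of step 2 and horizontal distance between pin_tip and guide below 0.006 m and contact force between lockpin and carousel between 3 and 40 N and linear speed of lockpin below 0.02 m/s); the robot touches nothing.
It fails at once if the carousel is forced against the pin, or the pin is rammed onto it (over 40 N) (contact force between lockpin and carousel above 40 N).
It fails at once if the carousel or its vials are pushed by hand (contact force between the fingers and carousel above 5 N).
It fails at once if a bystander is displaced by more than 30 mm (distance of any of beaker, meter, reagent, bluecap1, bluecap2, capjar, dowel, stopper from where it was at the start of the episode above 0.03 m).
It also fails if it takes over 70 s, if anything falls off the work surface, if the arm or the gripper's body presses on something with over 40 N, if the wrist force passes 120 N, or if a joint passes its speed limit or range.

## Working session

There is one attempt and no reset: what is moved stays moved. The work goes in short steps, Python scripts to look and compute and a shell command to move; the robot and the scene stay as the last step left them, time stands still between calls to the robot, and variables do not carry over. Pictures are saved under pics/ and viewed, about 8 in all and at most 12, crops included, and the job is handed in when it is done.

```bash
mkdir -p pics; cat > h.py <<'E'
import numpy as np, cv2
from station import r, vision
def snap(cam,name):
    d=vision.capture(cam); np.savez('pics/'+name+'.npz',**d)
    cv2.imwrite('pics/'+name+'.png',d['frame'][:,:,::-1]); return d
def load(name): return dict(np.load('pics/'+name+'.npz'))
def ray(d,uv):
    K=np.array(d['K']);k=float(d['k1'])
    p=cv2.undistortPoints(np.array([[uv]],float),K,np.array([k,0,0,0,0]))[0,0]
    R=np.array(d['orientation']); v=R@np.array([p[0],-p[1],-1]); return np.array(d['xyz']),v/np.linalg.norm(v)
def onz(d,uv,z):
    o,v=ray(d,uv); return o+v*(z-o[2])/v[2]
def proj(d,P):
    R=np.array(d['orientation']); c=R.T@(np.array(P)-np.array(d['xyz']))
    x=np.array([c[0]/-c[2],-c[1]/-c[2]]); x=x*(1+float(d['k1'])*(x@x)); K=np.array(d['K'])
    return (K@np.array([x[0],x[1],1]))[:2]
E
python3 - <<'E'
from h import *
for c in('top','scene'):
    d=snap(c,c+'0'); print(c,d['xyz'],d['orientation'],d['K'],d['k1'])
print(r.sense())
E
```

```text
top [0.41308908 0.10686103 0.82167039] [[-5.61127319e-03  9.80054776e-01 -1.98648309e-01]
 [-9.99712357e-01 -8.65773365e-04  2.39677542e-02]
 [ 2.33177275e-02  1.98725659e-01  9.79777728e-01]] [[478.01149855   0.         286.76257234]
 [  0.         478.01149855 214.96797585]
 [  0.           0.           1.        ]] 0.029792950527555512
scene [0.79384449 0.4786786  0.53580667] [[-0.83676845 -0.3655552   0.40766156]
 [ 0.54753863 -0.5646995   0.61750783]
 [ 0.00447308  0.73992153  0.67267832]] [[394.51005666   0.         275.58888755]
 [  0.         394.51005666 207.70150741]
 [  0.           0.           1.        ]] -0.11577550309377845
{'time_s': 0.1, 'joints': array([ 8.28842844e+01,  2.20857498e+01,  3.87039568e-01, -2.40965485e-02,
       -6.84109267e+01, -1.48166840e+01]), 'joint_velocities': array([-0.00596508, -0.05190096,  0.2260535 , -0.0070099 , -0.05134352,
        0.01493825]), 'effort': array([-3.25710525e-04, -3.91689348e+01,  1.87934357e+01,  4.23194334e+00,
        1.34385194e-02, -7.42046996e-05]), 'tcp_pos': array([0.23324835, 0.57931567, 0.2465746 ]), 'ee_rot': array([[ 9.27567273e-01, -3.73655675e-01, -6.25079783e-04],
       [-3.73656181e-01, -9.27565434e-01, -1.85031502e-03],
       [ 1.11578309e-04,  1.94985658e-03, -9.99998093e-01]]), 'wrist_force': array([-0.14368352,  0.11888889, -0.07562134]), 'moment': array([ 0.00967814, -0.03973112, -0.01856091]), 'gripper_width': 1.0019583748869791}
```

View pics/top0.png

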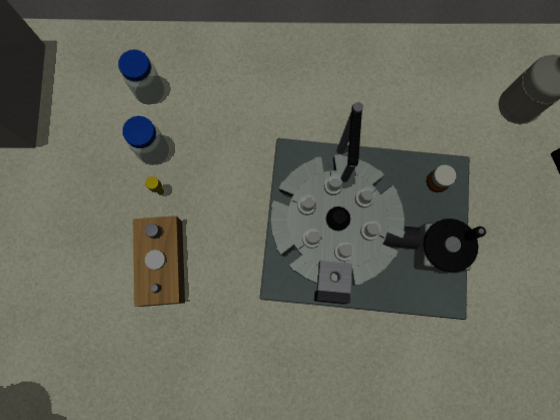

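View pics/scene0.png

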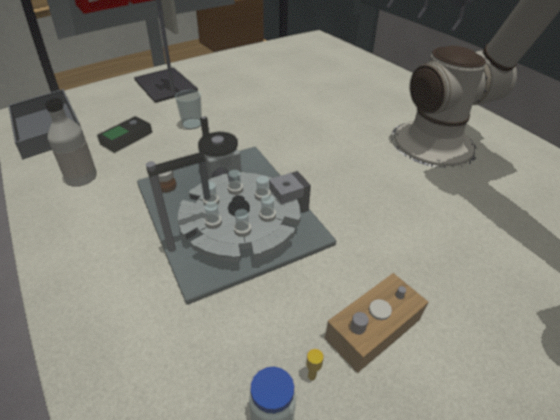

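Top view: candidates for the pin are the grey head (152,231), the white stopper (154,260), the thin dowel (156,288) and the yellow look-alike (153,184). The pin is (152,231). Guide hole is at (335,277), carousel hub at (338,218), crank wheel at (450,245) and handle at (482,231). I'll check the choice in a close crop.

```bash
python3 - <<'E'
from h import *
d=load('top0'); f=d['frame'][:,:,::-1]
def crop(x,y,w,h,s): return cv2.resize(np.ascontiguousarray(f[y:y+h,x:x+w]),None,fx=s,fy=s,interpolation=cv2.INTER_CUBIC)
a=crop(125,170,66,140,4); b=crop(300,190,200,140,2.6); 
H=max(a.shape[0],b.shape[0]); o=np.zeros((H,a.shape[1]+b.shape[1],3),np.uint8); o[:a.shape[0],:a.shape[1]]=a; o[:b.shape[0],a.shape[1]:]=b
o=np.clip(o.astype(float)*1.7,0,255).astype(np.uint8)
cv2.imwrite('pics/c1.png',o); print(o.shape)
E
```

```text
(560, 784, 3)
```

View pics/c1.png

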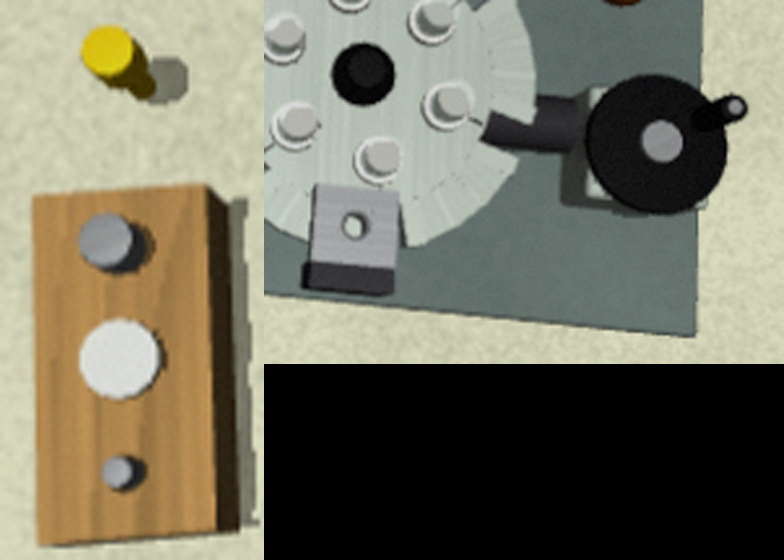

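```bash
python3 - <<'E'
from h import *
d=load('top0')
P=lambda n,uv,z:print(n,np.round(onz(d,uv,z)*1000,1)) 
P('head',(151.2,230.2),.075)
P('hole',(335,276.9),.08)
P('wheelc',(453.1,244.6),.09); P('wheel disc',((656-264)/2.6+300,144/2.6+190),.09)
P('handle',(481.9,230.8),.137)
for n,uv in dict(a=(33.5,197),b=(208,186),c=(217,530),e=(38,545)).items(): P('blk '+n,(uv[0]/4+125,uv[1]/4+170),.05)
for n,uv in dict(a=(315,184),b=(402,192),c=(395,267),e=(308,262)).items(): P('gb '+n,((uv[0]-264)/2.6+300,uv[1]/2.6+190),.08)
# plate corners z .015
for n,uv in dict(tl=(276,139.5),tr=(469.5,156),br=(466,318),bl=(261.5,300.5)).items(): P('plate '+n,uv,.015)
P('cam',(280,210),.0)
E
```

```text
head [540.3 301.6  75. ]
hole [465.7  14.7  80. ]
wheelc [ 514.3 -168.6   90. ]
wheel disc [ 513.1 -164.9   90. ]
handle [ 528.1 -194.6  137. ]
blk a [562.7 337.7  50. ]
blk b [567.1 267.5  50. ]
blk c [428.9 258.3  50. ]
blk e [423.7 327.7  50. ]
gb a [490.7  38.   80. ]
gb b [485.8 -14.   80. ]
gb c [441.6  -8.3  80. ]
gb e [444.7  43.1  80. ]
plate tl [713.5 105.5  15. ]
plate tr [ 683.1 -237.8   15. ]
plate br [ 402.3 -208.7   15. ]
plate bl [431.9 129.8  15. ]
cam [588.6  98.6   0. ]
```

```bash
python3 -m jog '{"delta_pos":[[30,-27,0],[30,-27,0],[30,-27,0],[30,-27,0],[30,-27,0],[30,-27,0],[30,-27,-10],[30,-27,-10],[30,-27,-10],[30,-27,-10]],"rot":[[0,0,2.5],[0,0,2.5],[0,0,2.5],[0,0,2.5],[0,0,2.5],[0,0,2.5],[0,0,2.5],[0,0,2.5],[0,0,2.5],[0,0,2.5]],"grip":[100,100,100,100,100,100,100,80,70,70]}'
python3 -m jog '{"delta_pos":[[6,-8,-20],[0,0,0],[0,0,0]],"rot":[[0,0,0],[0,0,0],[0,0,0]],"grip":[70,70,70]}'
python3 - <<'E'
from h import *
d=snap('wrist','w1'); print(d['xyz'],d['orientation']); print(proj(d,(.5403,.3016,.075)),r.sense()['tcp_pos'],r.sense()['ee_rot'])
E
```

```text
time_s: 0.93
tcp_pos: [0.5343, 0.3081, 0.2068]
ee_rot: [[0.998, 0.056, -0.001], [0.056, -0.998, -0.0], [-0.001, 0.0, -1.0]]
wrist_force: [-0.2, 0.3, -0.4]
gripper_width: 0.849
time_s: 1.18
tcp_pos: [0.5391, 0.3005, 0.1859]
ee_rot: [[0.999, 0.052, -0.003], [0.052, -0.999, -0.003], [-0.003, 0.002, -1.0]]
wrist_force: [0.3, 0.7, -1.1]
gripper_width: 0.713
[0.61375276 0.30461486 0.32258045] [[ 0.05244709  0.95956061  0.27657322]
 [-0.99862045  0.0496881   0.01697921]
 [ 0.00255019 -0.27708218  0.96084284]]
[276.49582667 213.84752273] [0.53932911 0.30181586 0.187397  ] [[ 9.98571756e-01  5.34254717e-02 -4.08095389e-04]
 [ 5.34251663e-02 -9.98571592e-01 -7.25835345e-04]
 [-4.46290558e-04  7.02996112e-04 -9.99999653e-01]]
```

View pics/w1.png

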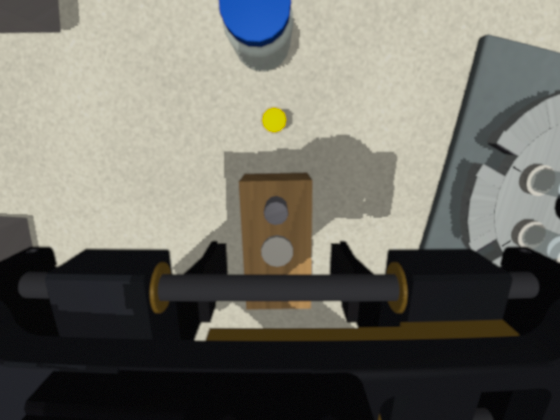

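Wrist view: pin head at about (276,210), the stopper at (277,250) and the yellow look-alike at (274,120). The head matches its predicted pixel to about 3 px.

```bash
python3 - <<'E'
from h import *
d=load('w1');f=d['frame'][185:240,250:305].astype(int)
hsv=cv2.cvtColor(d['frame'],cv2.COLOR_RGB2HSV)
m=(hsv[185:232,250:305,1]<40).astype(np.uint8)
n,l,s,c=cv2.connectedComponentsWithStats(m); 
for i in range(1,n):
    if s[i,4]>40:
        print(s[i],c[i]); 
        u=c[i]+[250,185]; print(u,onz(d,u,.075),onz(d,u,.065))
E
```

```text
[ 14  12  24  27 500] [25.596 25.456]
[275.596 210.456] [0.54336981 0.30254963 0.075     ] [0.54052698 0.30246621 0.065     ]
```

```bash
python3 -m jog '{"delta_pos":[[2,0,-20],[0,0,-25],[0,0,-25],[0,0,-20],[0,0,-14],[0,0,-6],[0,0,0],[0,0,0]],"rot":[[0,0,0],[0,0,0],[0,0,0],[0,0,0],[0,0,0],[0,0,0],[0,0,0],[0,0,0]],"grip":[60,60,60,60,60,60,60,60]}'
python3 -m jog '{"delta_pos":[[0,0,0],[0,0,0],[0,0,0],[0,0,0],[0,0,0],[0,0,0],[0,0,0],[0,0,0]],"rot":[[0,0,0],[0,0,0],[0,0,0],[0,0,0],[0,0,0],[0,0,0],[0,0,0],[0,0,0]],"grip":[10,10,10,10,10,10,10,10]}'
```

```text
time_s: 1.9
tcp_pos: [0.5416, 0.3032, 0.0788]
ee_rot: [[0.998, 0.055, 0.002], [0.055, -0.998, 0.001], [0.002, -0.001, -1.0]]
wrist_force: [-0.3, -0.1, 0.9]
gripper_width: 0.603
time_s: 2.57
tcp_pos: [0.5416, 0.3019, 0.0779]
ee_rot: [[0.999, 0.054, 0.0], [0.054, -0.999, 0.0], [0.001, -0.0, -1.0]]
wrist_force: [-0.0, 0.6, 2.5]
gripper_width: 0.243
```

```bash
python3 -m jog '{"delta_pos":[[0,0,5],[0,0,15],[0,0,25],[0,0,25],[0,0,25],[0,0,25],[0,0,0],[0,0,0]],"rot":[[0,0,0],[0,0,0],[0,0,0],[0,0,0],[0,0,0],[0,0,0],[0,0,0],[0,0,0]],"grip":[10,10,10,10,10,10,10,10]}'
python3 -m jog '{"delta_pos":[[-5,-20,0],[-8,-30,0],[-9,-33,0],[-9,-33,0],[-9,-33,0],[-9,-33,0],[-9,-33,0],[-9,-33,0],[-6,-25,0],[-3,-14,0]],"rot":[[0,0,0],[0,0,0],[0,0,0],[0,0,0],[0,0,0],[0,0,0],[0,0,0],[0,0,0],[0,0,0],[0,0,0]],"grip":[10,10,10,10,10,10,10,10,10,10]}'
python3 -m jog '{"delta_pos":[[0,0,0],[0,0,0],[0,0,0],[0,0,0]],"rot":[[0,0,0],[0,0,0],[0,0,0],[0,0,0]],"grip":[10,10,10,10]}'
python3 - <<'E'
from h import *
d=snap('wrist','w2'); e=snap('top','t2'); s=r.sense(); t=s['tcp_pos']; print(t,s['gripper_width'],d['xyz'])
print('guide',proj(d,(.4657,.0147,.08)),proj(e,(.4657,.0147,.08)))
c=d['frame'][:,:,::-1]; k=cv2.resize(e['frame'][200:320,270:400,::-1],None,fx=2,fy=2)
cv2.imwrite('pics/c2.png',np.hstack([c[100:400],np.vstack([k,np.zeros((60,260,3),np.uint8)])])[:,:800])
for z in (-.0,-.02,-.0675+.006): print(proj(d,t+[0,0,z]))
E
```

```text
time_s: 3.23
tcp_pos: [0.5416, 0.302, 0.1989]
ee_rot: [[0.999, 0.053, 0.002], [0.053, -0.999, 0.002], [0.002, -0.002, -1.0]]
wrist_force: [0.8, 0.4, -1.9]
gripper_width: 0.241
time_s: 4.07
tcp_pos: [0.4626, 0.012, 0.1958]
ee_rot: [[0.999, 0.051, -0.005], [0.051, -0.999, -0.001], [-0.005, 0.001, -1.0]]
wrist_force: [-0.8, 0.1, -1.1]
gripper_width: 0.242
time_s: 4.4
tcp_pos: [0.4654, 0.0154, 0.197]
ee_rot: [[0.999, 0.054, -0.001], [0.054, -0.999, -0.0], [-0.001, 0.0, -1.0]]
wrist_force: [0.6, 0.1, -0.8]
gripper_width: 0.243
[0.46552761 0.01550032 0.19718594] 0.23987881335437494 [0.53980554 0.01938169 0.33378698]
guide [278.71363431 213.27879529] [334.99811015 276.92276718]
[277.64263195 276.72131084]
[277.6890461  260.06880944]
[277.7588161  235.11428529]
```

View pics/c2.png

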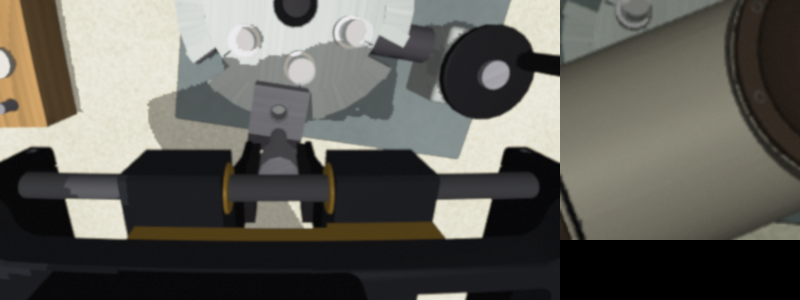

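Composite: guide hole at about (278,211) in the wrist frame, held pin just below it from row 235. The top camera is hidden by the arm. I need a closer crop for tip and hole.

```bash
python3 - <<'E'
from h import *
d=load('w2'); e=snap('scene','s2')
a=cv2.resize(d['frame'][180:290,230:330,::-1],None,fx=4,fy=4,interpolation=cv2.INTER_CUBIC)
p=proj(e,(.4657,.0147,.1)).astype(int); print(p)
b=cv2.resize(e['frame'][p[1]-50:p[1]+60,p[0]-50:p[0]+50,::-1],None,fx=4,fy=4,interpolation=cv2.INTER_CUBIC)
cv2.imwrite('pics/c3.png',np.clip(np.hstack([a,b])*1.5,0,255).astype(np.uint8))
E
```

```text
[285 174]
```

View pics/c3.png

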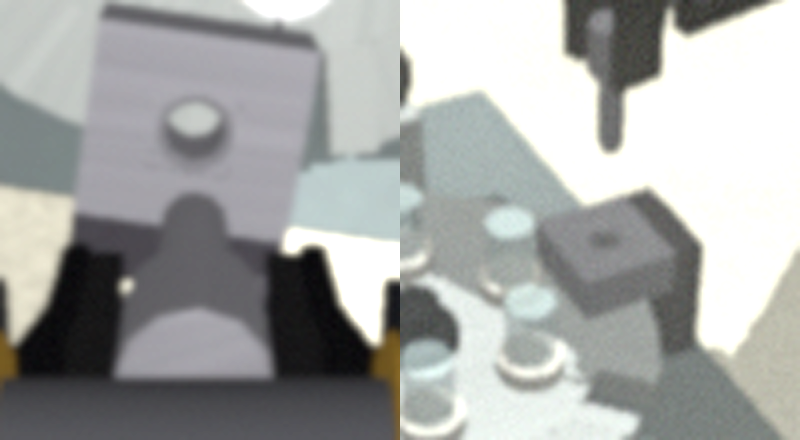

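```bash
python3 - <<'E'
from h import *
d=load('w2'); e=load('s2'); t=np.array([.46553,.0155,.19719])
print('hole w',onz(d,(279,212),.08))
print('hole s',onz(e,(285-50+(604-400)/4,174-50+240/4),.08), 'pred', proj(e,(.4657,.0147,.08)))
print('target edges far x: z-68 r3.5, z-64 r6, col',proj(d,t+[.0035,0,-.068]),proj(d,t+[.006,0,-.064]),'seen (279,228.3)')
print('scene foot pred',proj(e,t+[0,0,-.068]),'seen',(285-50+(611-400)/4,174-50+150/4), 'shaft z-.05 pred',proj(e,t+[0,0,-.05]))
# head top circle in wrist (pin top z = t-.003): arc top row at y=308/4+180
print('head far edge pred',proj(d,t+[.011,0,-.003]),'seen',(230+197/4,180+308/4))
E
```

```text
hole w [0.46691602 0.01450876 0.08      ]
hole s [0.46602163 0.01640626 0.08      ] pred [285.62209014 183.45250967]
target edges far x: z-68 r3.5, z-64 r6, col [278.02745068 227.58111398] [278.21698079 226.13045029] seen (279,228.3)
scene foot pred [286.54957547 161.85671279] seen (287.75, 161.5) shaft z-.05 pred [286.78373693 153.37708102]
head far edge pred [278.80946391 254.95286324] seen (279.25, 257.0)
```

```bash
python3 -m jog '{"delta_pos":[[2,0,-10],[0,0,-15],[0,0,-12],[0,0,-6],[0,0,-3],[0,0,0],[0,0,0]],"rot":[[0,0,0],[0,0,0],[0,0,0],[0,0,0],[0,0,0],[0,0,0],[0,0,0]],"grip":[10,10,10,10,10,10,10]}'
python3 -m jog '{"delta_pos":[[0,0,-2],[0,0,-2],[0,0,-2],[0,0,-2],[0,0,-1],[0,0,0]],"rot":[[0,0,0],[0,0,0],[0,0,0],[0,0,0],[0,0,0],[0,0,0]],"grip":[10,10,10,10,10,10]}'
```

```text
time_s: 5.13
tcp_pos: [0.4678, 0.015, 0.152]
ee_rot: [[0.999, 0.054, 0.001], [0.054, -0.999, 0.0], [0.001, 0.0, -1.0]]
wrist_force: [0.1, -0.2, -1.6]
gripper_width: 0.246
time_s: 5.63
tcp_pos: [0.4672, 0.0147, 0.1423]
ee_rot: [[0.999, 0.053, -0.001], [0.053, -0.999, -0.0], [-0.001, 0.0, -1.0]]
wrist_force: [0.3, 0.3, -1.3]
gripper_width: 0.241
```

No contact force and the foot is about 6 mm into the hole. Continuing.

```bash
python3 -m jog '{"delta_pos":[[0,0,-2],[0,0,-3],[0,0,-3],[0,0,-3],[0,0,-3],[0,0,-2],[0,0,0],[0,0,0]],"rot":[[0,0,0],[0,0,0],[0,0,0],[0,0,0],[0,0,0],[0,0,0],[0,0,0],[0,0,0]],"grip":[10,10,10,10,10,10,10,10]}'
```

```text
time_s: 6.3
tcp_pos: [0.4673, 0.0147, 0.1263]
ee_rot: [[0.999, 0.054, -0.0], [0.054, -0.999, -0.0], [-0.0, 0.0, -1.0]]
wrist_force: [-0.7, 0.7, -1.8]
gripper_width: 0.242
```

```bash
python3 -m jog '{"delta_pos":[[0,0,-1],[0,0,-1],[0,0,0],[0,0,0],[0,0,0],[0,0,0],[0,0,0],[0,0,0],[0,0,0],[0,0,0]],"rot":[[0,0,0],[0,0,0],[0,0,0],[0,0,0],[0,0,0],[0,0,0],[0,0,0],[0,0,0],[0,0,0],[0,0,0]],"grip":[10,10,10,30,40,50,50,50,50,50]}'
python3 -m jog '{"delta_pos":[[0,0,5],[0,0,15],[0,0,20],[0,0,20],[-15,0,20],[-15,0,10],[0,0,0],[0,0,0]],"rot":[[0,0,0],[0,0,0],[0,0,0],[0,0,0],[0,0,0],[0,0,0],[0,0,0],[0,0,0]],"grip":[50,50,50,50,50,50,50,50]}'
python3 - <<'E'
from h import *
d=snap('wrist','w3'); e=snap('scene','s3')
p=proj(d,(.466,.015,.12)).astype(int); q=proj(e,(.4657,.0147,.1)).astype(int); print(p,q)
a=cv2.resize(d['frame'][p[1]-50:p[1]+60,p[0]-50:p[0]+50,::-1],None,fx=4,fy=4)
b=cv2.resize(e['frame'][q[1]-50:q[1]+60,q[0]-50:q[0]+50,::-1],None,fx=4,fy=4)
cv2.imwrite('pics/c4.png',np.clip(np.hstack([a,b])*1.5,0,255).astype(np.uint8))
print('headtop pred scene',proj(e,(.466,.015,.12)), 'wrist',proj(d,(.466,.015,.12)), r.sense()['tcp_pos'])
E
```

```text
time_s: 7.13
tcp_pos: [0.4675, 0.0148, 0.1246]
ee_rot: [[0.999, 0.054, 0.0], [0.054, -0.999, 0.0], [0.0, -0.0, -1.0]]
wrist_force: [1.2, -0.5, -0.2]
gripper_width: 0.494
time_s: 7.8
tcp_pos: [0.4374, 0.0149, 0.2154]
ee_rot: [[0.999, 0.054, 0.002], [0.054, -0.999, 0.001], [0.002, -0.001, -1.0]]
wrist_force: [0.2, -0.3, -1.0]
gripper_width: 0.502
[279 187] [285 174]
headtop pred scene [286.05521326 166.02321518] wrist [279.8073234  187.45996007] [0.43754438 0.01475694 0.21418374]
```

View pics/c4.png

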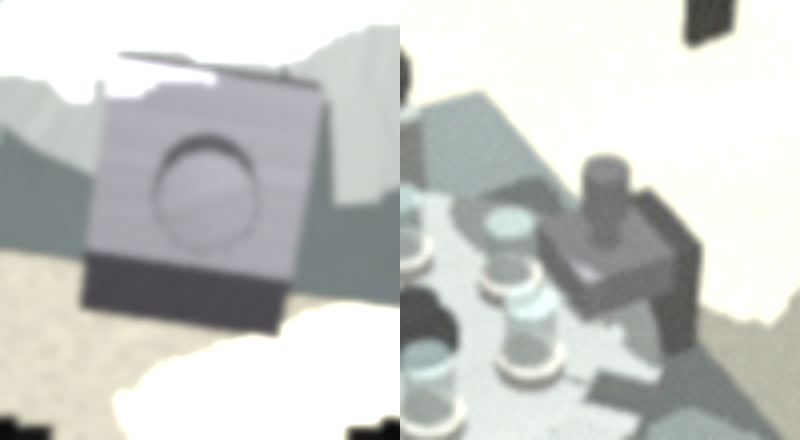

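The pin stands upright in the guide with its head about 15 mm above the block. Head top is at scene pixel (286,165), against 166 predicted. Next, the crank.

```bash
python3 -m jog '{"delta_pos":[[5,-20,10],[10,-33,10],[10,-33,10],[10,-33,5],[10,-33,0],[10,-33,0],[5,-15,0],[0,0,0],[0,0,0],[0,0,0]],"rot":[[0,0,0],[0,0,0],[0,0,0],[0,0,0],[0,0,0],[0,0,0],[0,0,0],[0,0,0],[0,0,0],[0,0,0]],"grip":[50,50,50,50,50,50,50,50,50,50]}'
python3 - <<'E'
from h import *
s=load('scene0')
print('beaker',onz(s,(190,124),0),'meter near',onz(s,(150,128),0),onz(s,(118,148),0),'amber',onz(s,(167,188),.015))
d=snap('wrist','w4'); print(r.sense()['tcp_pos'])
print(proj(d,(.528,-.1946,.137)),proj(d,(.5145,-.1656,.09)))
cv2.imwrite('pics/c5.png',np.clip(d['frame'][:,:,::-1]*1.5,0,255).astype(np.uint8))
E
```

```text
time_s: 8.73
tcp_pos: [0.4972, -0.1849, 0.2485]
ee_rot: [[0.999, 0.053, -0.002], [0.053, -0.999, 0.0], [-0.002, -0.0, -1.0]]
wrist_force: [0.0, 0.3, 0.1]
gripper_width: 0.503
beaker [ 0.47904977 -0.4148474   0.        ] meter near [ 0.57646534 -0.45621329  0.        ] [ 0.67670498 -0.40975275  0.        ] amber [ 0.63544823 -0.17421377  0.015     ]
[ 0.49719907 -0.18458179  0.24885518]
[291.18586824 181.3760023 ] [260.10776194 184.75877391]
```

View pics/c5.png

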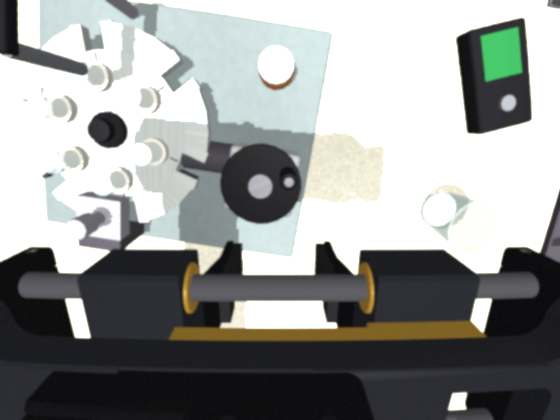

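Wrist view: handle top at (290,182), hub (260,187), wheel disc centre about (260.5,183.5), beaker (440,210), amber bottle (276,65). Handle and wheel are within 1–2 px of prediction, so handle = (528,-194) mm and axis = (515,-165.6) mm.

```bash
python3 -m jog '{"delta_pos":[[16,-5,-10],[15,-4,-15],[0,0,-25],[0,0,-25],[0,0,-20],[0,0,-15],[0,0,-9],[0,0,0],[0,0,0]],"rot":[[0,0,0],[0,0,0],[0,0,0],[0,0,0],[0,0,0],[0,0,0],[0,0,0],[0,0,0],[0,0,0]],"grip":[40,35,35,35,35,35,35,35,35]}'
python3 -m jog '{"delta_pos":[[0,0,0],[0,0,0],[0,0,0],[0,0,0],[0,0,0],[0,0,0],[0,0,0]],"rot":[[0,0,0],[0,0,0],[0,0,0],[0,0,0],[0,0,0],[0,0,0],[0,0,0]],"grip":[5,5,5,5,5,5,5]}'
```

```text
time_s: 9.53
tcp_pos: [0.5287, -0.1937, 0.1309]
ee_rot: [[0.998, 0.055, 0.0], [0.055, -0.998, -0.0], [0.0, 0.0, -1.0]]
wrist_force: [0.7, 0.5, 0.4]
gripper_width: 0.351
time_s: 10.12
tcp_pos: [0.529, -0.1925, 0.1318]
ee_rot: [[0.999, 0.053, 0.002], [0.053, -0.999, 0.002], [0.002, -0.002, -1.0]]
wrist_force: [-0.2, 7.4, 4.5]
gripper_width: 0.177
```

Gripped, with the tool pulled +y by 7 N, which is about a 1.2 mm offset. Leading it round clockwise in 15° chords, first a short test.

```bash
python3 -m jog '{"delta_pos":[[-6,-0.9,0],[-7.76,-1.02,0],[-7.76,1.02,0],[0,0,0]],"rot":[[0,0,0],[0,0,0],[0,0,0],[0,0,0]],"grip":[5,5,5,5]}'
python3 -m jog '{"delta_pos":[[-7.24,3,0],[-6.21,4.77,0],[-4.77,6.21,0],[-3,7.24,0],[-1.02,7.76,0],[0,0,0]],"rot":[[0,0,0],[0,0,0],[0,0,0],[0,0,0],[0,0,0],[0,0,0]],"grip":[5,5,5,5,5,5]}'
```

```text
time_s: 10.45
tcp_pos: [0.5094, -0.1949, 0.1319]
ee_rot: [[0.999, 0.054, 0.008], [0.054, -0.999, -0.0], [0.008, 0.001, -1.0]]
wrist_force: [4.8, 1.6, -2.1]
gripper_width: 0.172
time_s: 10.95
tcp_pos: [0.4854, -0.1666, 0.1318]
ee_rot: [[0.999, 0.055, 0.002], [0.055, -0.999, -0.002], [0.002, 0.002, -1.0]]
wrist_force: [0.4, -2.2, 2.0]
gripper_width: 0.174
```

Drag about 4–5 N with small radial force, so the circle fits. Two full turns now (2.3 in total, before the notch can arrive).

```bash

python3 -m jog '{"delta_pos":[[1.02,7.76,0],[3,7.24,0],[4.77,6.21,0],[6.21,4.77,0],[7.24,3,0],[7.76,1.02,0]],"rot":[[0,0,0],[0,0,0],[0,0,0],[0,0,0],[0,0,0],[0,0,0]],"grip":[5,5,5,5,5,5]}' | grep -E 'time|tcp|force'
python3 -m jog '{"delta_pos":[[7.76,-1.02,0],[7.24,-3,0],[6.21,-4.77,0],[4.77,-6.21,0],[3,-7.24,0],[1.02,-7.76,0]],"rot":[[0,0,0],[0,0,0],[0,0,0],[0,0,0],[0,0,0],[0,0,0]],"grip":[5,5,5,5,5,5]}' | grep -E 'time|tcp|force'
python3 -m jog '{"delta_pos":[[-1.02,-7.76,0],[-3,-7.24,0],[-4.77,-6.21,0],[-6.21,-4.77,0],[-7.24,-3,0],[-7.76,-1.02,0]],"rot":[[0,0,0],[0,0,0],[0,0,0],[0,0,0],[0,0,0],[0,0,0]],"grip":[5,5,5,5,5,5]}' | grep -E 'time|tcp|force'
python3 -m jog '{"delta_pos":[[-7.76,1.02,0],[-7.24,3,0],[-6.21,4.77,0],[-4.77,6.21,0],[-3,7.24,0],[-1.02,7.76,0]],"rot":[[0,0,0],[0,0,0],[0,0,0],[0,0,0],[0,0,0],[0,0,0]],"grip":[5,5,5,5,5,5]}' | grep -E 'time|tcp|force'
```

```text
time_s: 11.45
tcp_pos: [0.5114, -0.1359, 0.1316]
wrist_force: [-8.4, 4.4, 12.4]
time_s: 11.95
tcp_pos: [0.5455, -0.1648, 0.1317]
wrist_force: [-2.3, 7.1, 6.6]
time_s: 12.45
tcp_pos: [0.5183, -0.1954, 0.1319]
wrist_force: [6.6, 4.6, -0.8]
time_s: 12.95
tcp_pos: [0.4854, -0.1675, 0.1318]
wrist_force: [1.6, -7.0, 0.7]
```

```bash

python3 -m jog '{"delta_pos":[[1.02,7.76,0],[3,7.24,0],[4.77,6.21,0],[6.21,4.77,0],[7.24,3,0],[7.76,1.02,0]],"rot":[[0,0,0],[0,0,0],[0,0,0],[0,0,0],[0,0,0],[0,0,0]],"grip":[5,5,5,5,5,5]}' | grep -E 'time|tcp|force'
python3 -m jog '{"delta_pos":[[7.76,-1.02,0],[7.24,-3,0],[6.21,-4.77,0],[4.77,-6.21,0],[3,-7.24,0],[1.02,-7.76,0]],"rot":[[0,0,0],[0,0,0],[0,0,0],[0,0,0],[0,0,0],[0,0,0]],"grip":[5,5,5,5,5,5]}' | grep -E 'time|tcp|force'
python3 -m jog '{"delta_pos":[[-1.02,-7.76,0],[-3,-7.24,0],[-4.77,-6.21,0],[-6.21,-4.77,0],[-7.24,-3,0],[-7.76,-1.02,0]],"rot":[[0,0,0],[0,0,0],[0,0,0],[0,0,0],[0,0,0],[0,0,0]],"grip":[5,5,5,5,5,5]}' | grep -E 'time|tcp|force'
python3 -m jog '{"delta_pos":[[-7.76,1.02,0],[-7.24,3,0],[-6.21,4.77,0],[-4.77,6.21,0],[-3,7.24,0],[-1.02,7.76,0],[0,0,0],[0,0,0]],"rot":[[0,0,0],[0,0,0],[0,0,0],[0,0,0],[0,0,0],[0,0,0],[0,0,0],[0,0,0]],"grip":[5,5,5,5,5,5,5,5]}' | grep -E 'time|tcp|force'
python3 - <<'E'
from h import *
d=snap('scene','s4'); c=snap('top','t4'); w=snap('wrist','w4b')
a=cv2.resize(d['frame'][130:290,170:340,::-1],None,fx=2.6,fy=2.6); b=cv2.resize(w['frame'][0:280,0:250,::-1],None,fx=1.4,fy=1.4)
o=np.zeros((max(a.shape[0],b.shape[0]),a.shape[1]+b.shape[1],3),np.uint8);o[:a.shape[0],:a.shape[1]]=a;o[:b.shape[0],a.shape[1]:]=b
cv2.imwrite('pics/c6.png',np.clip(o*1.5,0,255).astype(np.uint8)); print(o.shape)
E
```

```text
time_s: 13.45
tcp_pos: [0.5114, -0.1358, 0.1317]
wrist_force: [-8.0, 5.7, 12.6]
time_s: 13.95
tcp_pos: [0.5455, -0.1648, 0.1318]
wrist_force: [-2.7, 7.4, 7.0]
time_s: 14.45
tcp_pos: [0.5183, -0.1954, 0.1319]
wrist_force: [7.2, 4.0, -0.9]
time_s: 15.12
tcp_pos: [0.4854, -0.1665, 0.1317]
wrist_force: [0.2, -1.1, 6.4]
(416, 792, 3)
```

View pics/c6.png

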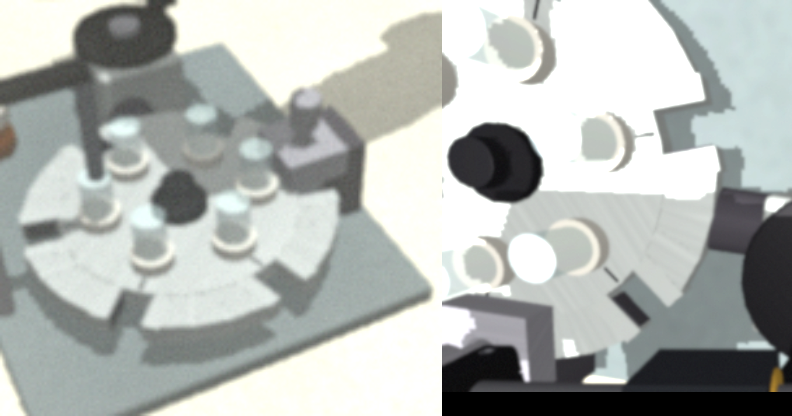

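The pin is still up in the guide, head at crop (307,100). Neighbouring notches are at crop (287,277) in the scene view and (630,306) and (683,130) in the wrist view. From these I work out how far the next notch still is.

```bash
python3 - <<'E'
from h import *
d=load('s4'); w=load('w4b'); a=np.deg2rad(-5.2); g=np.array([.4662,.0152]); o=g+.096*np.array([np.cos(a),np.sin(a)])
for n,dd,uv in (('s',d,(170+287/2.6,130+270/2.6)),('s2',d,(170+128/2.6,130+300/2.6)),('w',w,(630-442,306)),('w2',w,(683-442,130))):
    if dd is w: uv=(uv[0]/1.4,uv[1]/1.4)
    p=onz(dd,uv,.055)[:2]-o; print(n,p,np.hypot(*p),(np.rad2deg(np.arctan2(p[1],p[0]))+5.2)%360)
E
```

```text
s [-0.03018783  0.0901608 ] 0.0950803600455496 113.71168379987681
s2 [0.06880331 0.05750657] 0.0896710688258893 45.08925093891338
w [-0.07456535 -0.06149324] 0.09665097331556391 224.71203280985628
w2 [ 0.01829747 -0.09468412] 0.09643588101044241 286.1374458933735
```

```bash
python3 - <<'E'
from h import *
a=np.deg2rad(-5.2); g=np.array([.4662,.0152]); o=g+.096*np.array([np.cos(a),np.sin(a)])
for nm in ('top0','w4b','s4'):
    d=load(nm); G=cv2.cvtColor(d['frame'],cv2.COLOR_RGB2GRAY)
    out=[]
    for t in range(0,360,2):
        th=np.deg2rad(t-5.2); v=[]
        for rr in (.096,.1,.104):
            p=proj(d,(*(o+rr*np.array([np.cos(th),np.sin(th)])),.055)); x,y=int(round(p[0])),int(round(p[1]))
            v.append(int(G[y,x]) if 0<=x<560 and 0<=y<420 else 999)
        out.append(int(np.median(v)))
    print(nm); [print(t*2,out[t:t+30]) for t in range(0,180,30)]
E
```

```text
top0
0 [108, 108, 108, 31, 61, 64, 65, 66, 65, 89, 109, 109, 109, 106, 104, 106, 105, 110, 107, 106, 106, 107, 106, 108, 106, 106, 106, 107, 106, 108]
60 [110, 111, 111, 54, 22, 65, 63, 64, 65, 75, 113, 113, 112, 110, 109, 111, 110, 115, 113, 111, 112, 112, 112, 112, 114, 110, 113, 112, 114, 113]
120 [115, 116, 116, 116, 26, 35, 67, 66, 66, 67, 114, 118, 117, 116, 115, 115, 115, 114, 120, 113, 114, 115, 115, 42, 97, 97, 98, 97, 96, 93]
180 [99, 104, 70, 79, 96, 95, 96, 95, 94, 43, 98, 115, 115, 113, 112, 111, 111, 110, 116, 110, 111, 110, 111, 108, 113, 108, 109, 108, 110, 108]
240 [110, 111, 111, 92, 33, 16, 18, 23, 25, 29, 92, 109, 109, 109, 106, 107, 105, 106, 110, 105, 106, 105, 106, 106, 107, 104, 106, 105, 105, 104]
300 [108, 108, 108, 72, 62, 62, 62, 62, 57, 48, 106, 107, 107, 105, 104, 106, 104, 107, 106, 104, 105, 105, 46, 10, 10, 11, 6, 64, 104, 105]
w4b
0 [999, 999, 999, 999, 999, 999, 999, 999, 999, 999, 999, 999, 999, 999, 999, 999, 999, 999, 999, 999, 999, 999, 999, 999, 999, 999, 999, 999, 999, 999]
60 [999, 999, 999, 999, 999, 999, 999, 999, 999, 999, 999, 999, 999, 9
[... 873 characters left out ...]
53, 151, 153, 153, 152, 153, 153, 152, 152, 153, 152, 152, 155, 158, 153, 128, 87, 83, 81, 84, 82, 110, 148, 157]
120 [155, 154, 152, 152, 154, 156, 155, 154, 153, 153, 154, 154, 155, 152, 153, 154, 153, 153, 153, 157, 156, 141, 94, 77, 80, 79, 78, 79, 79, 79]
180 [87, 115, 131, 132, 132, 128, 126, 121, 98, 92, 92, 95, 94, 92, 90, 88, 102, 102, 105, 105, 105, 83, 80, 78, 78, 87, 95, 133, 142, 140]
240 [137, 114, 102, 103, 103, 105, 102, 102, 102, 102, 103, 105, 128, 153, 165, 168, 168, 162, 147, 131, 112, 73, 64, 63, 64, 66, 112, 143, 155, 152]
300 [152, 150, 152, 150, 155, 154, 152, 151, 151, 151, 153, 151, 150, 151, 150, 153, 153, 155, 157, 147, 115, 67, 55, 59, 64, 77, 116, 146, 157, 153]
```

All views agree: the notch is now 12.7° short, so alignment is about 305° of crank ahead and bearing is 290–405° ahead. Leading 225° on at pace, then slowly.

```bash

python3 -m jog '{"delta_pos":[[1.02,7.76,0],[3,7.24,0],[4.77,6.21,0],[6.21,4.77,0],[7.24,3,0],[7.76,1.02,0]],"rot":[[0,0,0],[0,0,0],[0,0,0],[0,0,0],[0,0,0],[0,0,0]],"grip":[5,5,5,5,5,5]}' | grep -E 'time|tcp|force'
python3 -m jog '{"delta_pos":[[7.76,-1.02,0],[7.24,-3,0],[6.21,-4.77,0],[4.77,-6.21,0],[3,-7.24,0],[1.02,-7.76,0],[-1.02,-7.76,0],[-3,-7.24,0],[-4.77,-6.21,0]],"rot":[[0,0,0],[0,0,0],[0,0,0],[0,0,0],[0,0,0],[0,0,0],[0,0,0],[0,0,0],[0,0,0]],"grip":[5,5,5,5,5,5,5,5,5]}' | grep -E 'time|tcp|force'
python3 - <<'E'
from math import *
P=lambda a:(30*cos(radians(a)),30*sin(radians(a)))
a=-45
for k in range(36):
    b=a-5;p,q=P(a),P(b);print(f'{b}: [{q[0]-p[0]:.2f},{q[1]-p[1]:.2f},0]',end='  ');a=b
E
```

```text
time_s: 15.77
tcp_pos: [0.5116, -0.1358, 0.1316]
wrist_force: [-7.3, 5.0, 14.9]
time_s: 16.52
tcp_pos: [0.5374, -0.186, 0.1317]
wrist_force: [0.3, 8.5, 7.6]
-50: [-1.93,-1.77,0]  -55: [-2.08,-1.59,0]  -60: [-2.21,-1.41,0]  -65: [-2.32,-1.21,0]  -70: [-2.42,-1.00,0]  -75: [-2.50,-0.79,0]  -80: [-2.56,-0.57,0]  -85: [-2.59,-0.34,0]  -90: [-2.61,-0.11,0]  -95: [-2.61,0.11,0]  -100: [-2.59,0.34,0]  -105: [-2.56,0.57,0]  -110: [-2.50,0.79,0]  -115: [-2.42,1.00,0]  -120: [-2.32,1.21,0]  -125: [-2.21,1.41,0]  -130: [-2.08,1.59,0]  -135: [-1.93,1.77,0]  -140: [-1.77,1.93,0]  -145: [-1.59,2.08,0]  -150: [-1.41,2.21,0]  -155: [-1.21,2.32,0]  -160: [-1.00,2.42,0]  -165: [-0.79,2.50,0]  -170: [-0.57,2.56,0]  -175: [-0.34,2.59,0]  -180: [-0.11,2.61,0]  -185: [0.11,2.61,0]  -190: [0.34,2.59,0]  -195: [0.57,2.56,0]  -200: [0.79,2.50,0]  -205: [1.00,2.42,0]  -210: [1.21,2.32,0]  -215: [1.41,2.21,0]  -220: [1.59,2.08,0]  -225: [1.77,1.93,0]
```

```bash

python3 -m jog '{"delta_pos":[[-1.93,-1.77,0],[-2.08,-1.59,0],[-2.21,-1.41,0],[-2.32,-1.21,0],[-2.42,-1,0],[-2.5,-0.79,0],[-2.56,-0.57,0],[0,0,0],[0,0,0]],"rot":[[0,0,0],[0,0,0],[0,0,0],[0,0,0],[0,0,0],[0,0,0],[0,0,0],[0,0,0],[0,0,0]],"grip":[5,5,5,5,5,5,5,5,5]}' | grep -E 'time|tcp|force'
python3 - <<'E'
from h import *
a=np.deg2rad(-5.2); g=np.array([.4662,.0152]); o=g+.096*np.array([np.cos(a),np.sin(a)])
d=load('top0'); G=cv2.cvtColor(d['frame'],cv2.COLOR_RGB2GRAY)
sl=[]
for c in (12,72,132,312):
    T=np.arange(c-11,c+11.1,.1); R=np.arange(.110,.078,-.0005)
    uv=np.array([[proj(d,(*(o+rr*np.array([np.cos(np.deg2rad(t-5.2)),np.sin(np.deg2rad(t-5.2))])),.055)) for t in T] for rr in R],np.float32)
    im=cv2.remap(d['frame'],uv[...,0],uv[...,1],cv2.INTER_CUBIC); sl.append(cv2.resize(im,(390,280)))
    m=im[20:36].astype(float).mean(2).mean(0); print(c,[int(v) for v in m[::5]])
cv2.imwrite('pics/c7.png',np.clip(np.vstack([np.hstack(sl[:2]),np.hstack(sl[2:])])[:,:,::-1]*1.5,0,255).astype(np.uint8))
e=snap('scene','s5'); q=proj(e,(.466,.015,.1)).astype(int)
f=e['frame'][q[1]-30:q[1]+40,q[0]-40:q[0]+40,::-1]; 
z=np.clip(cv2.resize(f,(320,280))*1.5,0,255).astype(np.uint8)
c=cv2.imread('pics/c7.png')[:, :780]; cv2.imwrite('pics/c7.png',c); c[0:140,0:160]=cv2.resize(z,(160,140)); cv2.imwrite('pics/c7.png',c)
E
```

```text
time_s: 17.27
tcp_pos: [0.523, -0.1946, 0.1318]
wrist_force: [4.1, 4.9, 4.1]
12 [105, 105, 105, 105, 106, 105, 104, 94, 81, 54, 26, 13, 21, 38, 54, 65, 65, 64, 63, 63, 63, 63, 63, 63, 63, 63, 63, 64, 64, 64, 64, 64, 64, 68, 76, 88, 99, 105, 106, 106, 105, 106, 106, 106, 106]
72 [109, 109, 109, 109, 109, 109, 109, 104, 89, 67, 39, 17, 8, 10, 17, 24, 31, 40, 49, 58, 62, 63, 62, 62, 62, 63, 63, 63, 63, 63, 63, 64, 63, 65, 73, 87, 99, 107, 111, 110, 110, 110, 110, 110, 110]
132 [114, 114, 114, 114, 114, 114, 114, 115, 113, 106, 88, 63, 40, 27, 22, 22, 26, 32, 39, 49, 58, 64, 65, 65, 65, 65, 65, 65, 64, 65, 64, 64, 64, 64, 63, 67, 78, 94, 108, 114, 115, 115, 115, 115, 115]
312 [106, 106, 106, 106, 106, 106, 106, 104, 99, 85, 66, 54, 54, 59, 61, 61, 60, 60, 61, 60, 60, 61, 61, 61, 61, 61, 60, 60, 60, 61, 58, 52, 42, 35, 36, 49, 70, 90, 102, 106, 106, 105, 105, 105, 105]
```

View pics/c7.png

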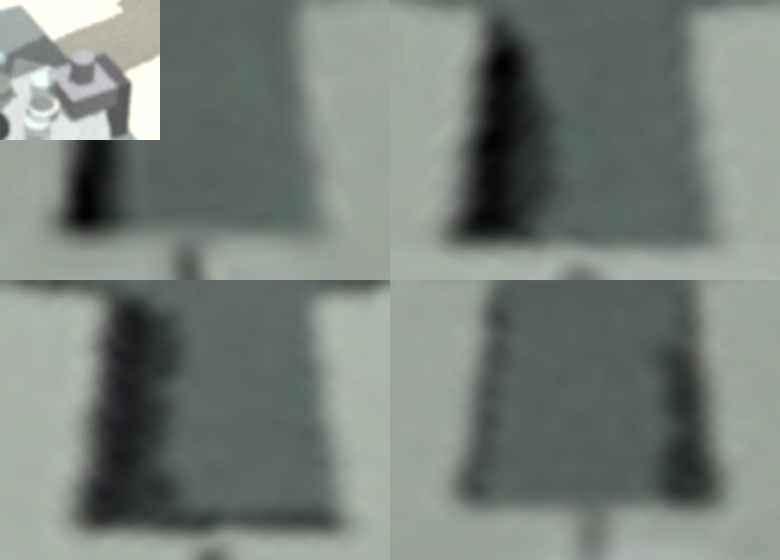

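```bash
python3 - <<'E'
from h import *
for nm in('s3','s4','s5'):
    d=load(nm); G=cv2.cvtColor(d['frame'],cv2.COLOR_RGB2GRAY).astype(int)
    print(nm,[int(x) for x in G[155:190,285:289].mean(1)])
for z in (.105,.12): print(proj(load('s5'),(.4662,.0152,z)))
E
```

```text
s3 [183, 184, 184, 184, 185, 185, 176, 149, 116, 96, 93, 97, 96, 94, 86, 81, 78, 77, 78, 77, 77, 79, 79, 77, 78, 77, 78, 78, 75, 78, 80, 86, 92, 94, 95]
s4 [182, 181, 181, 181, 180, 181, 182, 175, 154, 128, 118, 125, 131, 134, 134, 124, 101, 80, 74, 73, 76, 74, 74, 73, 74, 74, 74, 74, 72, 73, 77, 93, 115, 127, 132]
s5 [181, 175, 154, 132, 121, 120, 119, 121, 121, 121, 120, 120, 118, 122, 127, 131, 132, 132, 131, 133, 124, 102, 81, 76, 76, 77, 77, 77, 75, 75, 82, 104, 122, 130, 130]
[285.84407805 172.85573022]
[286.02576537 166.1155296 ]
```

The head top has dropped about 6–7 px in the scene view, so the pin is home. Before creeping to the bearing, I measure the arm's stiffness by backing off inside the drag band.

```bash

for i in 1; do python3 -m jog '{"delta_pos":[[0,0,0],[0,0,0],[0,0,0],[0,0,0]],"rot":[[0,0,0],[0,0,0],[0,0,0],[0,0,0]],"grip":[5,5,5,5]}' | grep -E 'time|tcp|force'
python3 -c "from station import r; print(r.sense()['tcp_pos']*1e3,r.sense()['wrist_force'])"
python3 -m jog '{"delta_pos":[[0.97,0.26,0],[0,0,0],[0,0,0],[0,0,0]],"rot":[[0,0,0],[0,0,0],[0,0,0],[0,0,0]],"grip":[5,5,5,5]}' | grep -E 'time|tcp|force'
python3 -c "from station import r; print(r.sense()['tcp_pos']*1e3,r.sense()['wrist_force'])"; done
```

```text
time_s: 17.65
tcp_pos: [0.523, -0.1946, 0.1318]
wrist_force: [4.5, 5.0, 3.9]
[ 522.99094795 -194.55981963  131.76047054] [4.49219547 5.03812651 3.85546541]
time_s: 17.98
tcp_pos: [0.5231, -0.1945, 0.1317]
wrist_force: [1.9, 4.1, 5.5]
[ 523.09254238 -194.54314467  131.74423717] [1.87214516 4.11620822 5.46302172]
```

Stiffness about 2.75 N/mm at the handle, so 1 mm of overshoot means about 25 N on the pin. I creep in 1.05 mm steps with a force and progress check after each, stopping the chain when it bears.

```bash
cat > chk.py <<'E'
import json,os,sys,numpy as np
from station import r
s=r.sense(); p=(s['tcp_pos'][:2]-[.515,-.1656])*1e3; th=np.arctan2(p[1],p[0]); t=np.array([np.sin(th),-np.cos(th)])
F=np.array(s['wrist_force'])[:2]; ft=-F@t; fr=F@p/np.hypot(*p)
L=json.load(open('log.json')) if os.path.exists('log.json') else []
ad=float((p-L[-1][2:4])@t) if L else 9.
L.append([float(ft),ad,*p.tolist()]); json.dump(L,open('log.json','w'))
print(f't{s["time_s"]:.2f} ang{np.rad2deg(th):.1f} Ft{ft:.2f} Fr{fr:.2f} adv{ad:.2f} r{np.hypot(*p):.1f}')
b=min(x[0] for x in L[-6:]) if len(L)>3 else 9
sys.exit(1 if len(L)>3 and (ft>b+1.0 or ad<0.45) else 0)
E
set -e
python3 -m jog '{"delta_pos":[[-0.97,-0.26,0],[0,0,0]],"rot":[[0,0,0],[0,0,0]],"grip":[5,5]}' >/dev/null; python3 chk.py
python3 -m jog '{"delta_pos":[[-1.04,-0.13,0],[0,0,0]],"rot":[[0,0,0],[0,0,0]],"grip":[5,5]}' >/dev/null; python3 chk.py
python3 -m jog '{"delta_pos":[[-1.04,-0.13,0],[0,0,0]],"rot":[[0,0,0],[0,0,0]],"grip":[5,5]}' >/dev/null; python3 chk.py
python3 -m jog '{"delta_pos":[[-1.04,-0.13,0],[0,0,0]],"rot":[[0,0,0],[0,0,0]],"grip":[5,5]}' >/dev/null; python3 chk.py
python3 -m jog '{"delta_pos":[[-1.05,-0.02,0],[0,0,0]],"rot":[[0,0,0],[0,0,0]],"grip":[5,5]}' >/dev/null; python3 chk.py
python3 -m jog '{"delta_pos":[[-1.05,-0.02,0],[0,0,0]],"rot":[[0,0,0],[0,0,0]],"grip":[5,5]}' >/dev/null; python3 chk.py
python3 -m jog '{"delta_pos":[[-1.05,-0.02,0],[0,0,0]],"rot":[[0,0,0],[0,0,0]],"grip":[5,5]}' >/dev/null; python3 chk.py
```

```text
t18.15 ang-74.7 Ft5.86 Fr-3.51 adv9.00 r30.0
t18.32 ang-76.1 Ft5.05 Fr-4.09 adv0.70 r30.0
t18.48 ang-77.8 Ft6.31 Fr-4.27 adv0.90 r30.0
t18.65 ang-79.6 Ft6.05 Fr-4.47 adv0.96 r30.0
t18.82 ang-81.4 Ft7.16 Fr-3.10 adv0.97 r30.0
```

```bash
sed -i 's/^b=.*/b=np.median([x[0] for x in L[-7:-1]])/; s/^sys.exit.*/sys.exit(1 if ft>b+1.8 or ad<0.75 else 0)/' chk.py
set -e
python3 -m jog '{"delta_pos":[[-1.05,-0.02,0],[0,0,0]],"rot":[[0,0,0],[0,0,0]],"grip":[5,5]}' >/dev/null; python3 chk.py
python3 -m jog '{"delta_pos":[[-1.05,-0.02,0],[0,0,0]],"rot":[[0,0,0],[0,0,0]],"grip":[5,5]}' >/dev/null; python3 chk.py
python3 -m jog '{"delta_pos":[[-1.04,0.09,0],[0,0,0]],"rot":[[0,0,0],[0,0,0]],"grip":[5,5]}' >/dev/null; python3 chk.py
python3 -m jog '{"delta_pos":[[-1.04,0.09,0],[0,0,0]],"rot":[[0,0,0],[0,0,0]],"grip":[5,5]}' >/dev/null; python3 chk.py
python3 -m jog '{"delta_pos":[[-1.04,0.09,0],[0,0,0]],"rot":[[0,0,0],[0,0,0]],"grip":[5,5]}' >/dev/null; python3 chk.py
python3 -m jog '{"delta_pos":[[-1.03,0.2,0],[0,0,0]],"rot":[[0,0,0],[0,0,0]],"grip":[5,5]}' >/dev/null; python3 chk.py
python3 -m jog '{"delta_pos":[[-1.03,0.2,0],[0,0,0]],"rot":[[0,0,0],[0,0,0]],"grip":[5,5]}' >/dev/null; python3 chk.py
python3 -m jog '{"delta_pos":[[-1.03,0.2,0],[0,0,0]],"rot":[[0,0,0],[0,0,0]],"grip":[5,5]}' >/dev/null; python3 chk.py
python3 -m jog '{"delta_pos":[[-1,0.31,0],[0,0,0]],"rot":[[0,0,0],[0,0,0]],"grip":[5,5]}' >/dev/null; python3 chk.py
python3 -m jog '{"delta_pos":[[-1,0.31,0],[0,0,0]],"rot":[[0,0,0],[0,0,0]],"grip":[5,5]}' >/dev/null; python3 chk.py
python3 -m jog '{"delta_pos":[[-1,0.31,0],[0,0,0]],"rot":[[0,0,0],[0,0,0]],"grip":[5,5]}' >/dev/null; python3 chk.py
python3 -m jog '{"delta_pos":[[-0.96,0.41,0],[0,0,0]],"rot":[[0,0,0],[0,0,0]],"grip":[5,5]}' >/dev/null; python3 chk.py
python3 -m jog '{"delta_pos":[[-0.96,0.41,0],[0,0,0]],"rot":[[0,0,0],[0,0,0]],"grip":[5,5]}' >/dev/null; python3 chk.py
python3 -m jog '{"delta_pos":[[-0.96,0.41,0],[0,0,0]],"rot":[[0,0,0],[0,0,0]],"grip":[5,5]}' >/dev/null; python3 chk.py
python3 -m jog '{"delta_pos":[[-0.92,0.51,0],[0,0,0]],"rot":[[0,0,0],[0,0,0]],"grip":[5,5]}' >/dev/null; python3 chk.py
python3 -m jog '{"delta_pos":[[-0.92,0.51,0],[0,0,0]],"rot":[[0,0,0],[0,0,0]],"grip":[5,5]}' >/dev/null; python3 chk.py
python3 -m jog '{"delta_pos":[[-0.92,0.51,0],[0,0,0]],"rot":[[0,0,0],[0,0,0]],"grip":[5,5]}' >/dev/null; python3 chk.py
```

```text
t18.98 ang-83.3 Ft7.00 Fr-4.72 adv0.99 r29.9
t19.15 ang-85.3 Ft6.20 Fr-3.53 adv1.02 r29.9
t19.32 ang-87.1 Ft7.31 Fr-3.36 adv0.95 r29.9
t19.48 ang-89.1 Ft6.31 Fr-1.78 adv1.02 r29.9
t19.65 ang-91.0 Ft6.43 Fr-2.80 adv0.99 r29.9
t19.82 ang-92.9 Ft6.53 Fr-1.97 adv1.02 r29.8
t19.98 ang-94.9 Ft5.64 Fr-2.45 adv1.03 r29.8
t20.15 ang-96.9 Ft6.82 Fr-0.85 adv1.03 r29.8
t20.32 ang-98.9 Ft7.02 Fr-0.98 adv1.05 r29.8
t20.48 ang-100.9 Ft7.04 Fr-0.97 adv1.03 r29.8
t20.65 ang-102.9 Ft6.29 Fr0.20 adv1.07 r29.8
t20.82 ang-105.0 Ft6.80 Fr-0.96 adv1.06 r29.7
t20.98 ang-107.1 Ft6.33 Fr-0.16 adv1.09 r29.7
t21.15 ang-109.1 Ft6.54 Fr-0.63 adv1.03 r29.7
t21.32 ang-111.2 Ft6.02 Fr-0.46 adv1.11 r29.7
t21.48 ang-113.3 Ft6.79 Fr0.03 adv1.11 r29.7
t21.65 ang-115.4 Ft6.99 Fr0.23 adv1.08 r29.7
```

```bash
set -e
python3 -m jog '{"delta_pos":[[-0.86,0.6,0],[0,0,0]],"rot":[[0,0,0],[0,0,0]],"grip":[5,5]}' >/dev/null; python3 chk.py
python3 -m jog '{"delta_pos":[[-0.86,0.6,0],[0,0,0]],"rot":[[0,0,0],[0,0,0]],"grip":[5,5]}' >/dev/null; python3 chk.py
python3 -m jog '{"delta_pos":[[-0.86,0.6,0],[0,0,0]],"rot":[[0,0,0],[0,0,0]],"grip":[5,5]}' >/dev/null; python3 chk.py
python3 -m jog '{"delta_pos":[[-0.79,0.69,0],[0,0,0]],"rot":[[0,0,0],[0,0,0]],"grip":[5,5]}' >/dev/null; python3 chk.py
python3 -m jog '{"delta_pos":[[-0.79,0.69,0],[0,0,0]],"rot":[[0,0,0],[0,0,0]],"grip":[5,5]}' >/dev/null; python3 chk.py
python3 -m jog '{"delta_pos":[[-0.79,0.69,0],[0,0,0]],"rot":[[0,0,0],[0,0,0]],"grip":[5,5]}' >/dev/null; python3 chk.py
python3 -m jog '{"delta_pos":[[-0.71,0.77,0],[0,0,0]],"rot":[[0,0,0],[0,0,0]],"grip":[5,5]}' >/dev/null; python3 chk.py
python3 -m jog '{"delta_pos":[[-0.71,0.77,0],[0,0,0]],"rot":[[0,0,0],[0,0,0]],"grip":[5,5]}' >/dev/null; python3 chk.py
python3 -m jog '{"delta_pos":[[-0.71,0.77,0],[0,0,0]],"rot":[[0,0,0],[0,0,0]],"grip":[5,5]}' >/dev/null; python3 chk.py
python3 -m jog '{"delta_pos":[[-0.63,0.84,0],[0,0,0]],"rot":[[0,0,0],[0,0,0]],"grip":[5,5]}' >/dev/null; python3 chk.py
python3 -m jog '{"delta_pos":[[-0.63,0.84,0],[0,0,0]],"rot":[[0,0,0],[0,0,0]],"grip":[5,5]}' >/dev/null; python3 chk.py
python3 -m jog '{"delta_pos":[[-0.63,0.84,0],[0,0,0]],"rot":[[0,0,0],[0,0,0]],"grip":[5,5]}' >/dev/null; python3 chk.py
python3 -m jog '{"delta_pos":[[-0.54,0.9,0],[0,0,0]],"rot":[[0,0,0],[0,0,0]],"grip":[5,5]}' >/dev/null; python3 chk.py
python3 -m jog '{"delta_pos":[[-0.54,0.9,0],[0,0,0]],"rot":[[0,0,0],[0,0,0]],"grip":[5,5]}' >/dev/null; python3 chk.py
python3 -m jog '{"delta_pos":[[-0.54,0.9,0],[0,0,0]],"rot":[[0,0,0],[0,0,0]],"grip":[5,5]}' >/dev/null; python3 chk.py
python3 -m jog '{"delta_pos":[[-0.44,0.95,0],[0,0,0]],"rot":[[0,0,0],[0,0,0]],"grip":[5,5]}' >/dev/null; python3 chk.py
python3 -m jog '{"delta_pos":[[-0.44,0.95,0],[0,0,0]],"rot":[[0,0,0],[0,0,0]],"grip":[5,5]}' >/dev/null; python3 chk.py
python3 -m jog '{"delta_pos":[[-0.44,0.95,0],[0,0,0]],"rot":[[0,0,0],[0,0,0]],"grip":[5,5]}' >/dev/null; python3 chk.py
python3 -m jog '{"delta_pos":[[-0.34,0.99,0],[0,0,0]],"rot":[[0,0,0],[0,0,0]],"grip":[5,5]}' >/dev/null; python3 chk.py
python3 -m jog '{"delta_pos":[[-0.34,0.99,0],[0,0,0]],"rot":[[0,0,0],[0,0,0]],"grip":[5,5]}' >/dev/null; python3 chk.py
python3 -m jog '{"delta_pos":[[-0.34,0.99,0],[0,0,0]],"rot":[[0,0,0],[0,0,0]],"grip":[5,5]}' >/dev/null; python3 chk.py
```

```text
t21.82 ang-117.5 Ft6.39 Fr0.31 adv1.10 r29.6
t21.98 ang-119.7 Ft5.88 Fr1.37 adv1.11 r29.6
t22.15 ang-121.8 Ft6.57 Fr0.18 adv1.08 r29.6
t22.32 ang-123.9 Ft6.89 Fr0.88 adv1.11 r29.6
t22.48 ang-126.0 Ft6.18 Fr0.74 adv1.10 r29.6
t22.65 ang-128.1 Ft6.54 Fr1.58 adv1.08 r29.6
t22.82 ang-130.3 Ft6.84 Fr1.36 adv1.12 r29.5
t22.98 ang-132.4 Ft7.12 Fr1.75 adv1.10 r29.6
t23.15 ang-134.5 Ft5.99 Fr1.24 adv1.07 r29.6
t23.32 ang-136.7 Ft6.90 Fr1.37 adv1.13 r29.6
t23.48 ang-138.8 Ft6.40 Fr1.05 adv1.07 r29.5
t23.65 ang-140.9 Ft6.31 Fr1.08 adv1.09 r29.6
t23.82 ang-143.0 Ft6.63 Fr-0.11 adv1.08 r29.5
t23.98 ang-145.1 Ft7.00 Fr1.56 adv1.08 r29.5
t24.15 ang-147.2 Ft5.55 Fr0.65 adv1.10 r29.5
t24.32 ang-149.3 Ft6.73 Fr0.49 adv1.08 r29.5
t24.48 ang-151.3 Ft6.42 Fr0.54 adv1.04 r29.5
t24.65 ang-153.4 Ft6.60 Fr0.49 adv1.07 r29.5
t24.82 ang-155.4 Ft5.47 Fr0.94 adv1.04 r29.5
t24.98 ang-157.4 Ft6.42 Fr1.32 adv1.04 r29.5
t25.15 ang-159.4 Ft6.65 Fr0.35 adv1.02 r29.5
```

```bash
set -e
python3 -m jog '{"delta_pos":[[-0.24,1.02,0],[0,0,0]],"rot":[[0,0,0],[0,0,0]],"grip":[5,5]}' >/dev/null; python3 chk.py
python3 -m jog '{"delta_pos":[[-0.24,1.02,0],[0,0,0]],"rot":[[0,0,0],[0,0,0]],"grip":[5,5]}' >/dev/null; python3 chk.py
python3 -m jog '{"delta_pos":[[-0.24,1.02,0],[0,0,0]],"rot":[[0,0,0],[0,0,0]],"grip":[5,5]}' >/dev/null; python3 chk.py
python3 -m jog '{"delta_pos":[[-0.13,1.04,0],[0,0,0]],"rot":[[0,0,0],[0,0,0]],"grip":[5,5]}' >/dev/null; python3 chk.py
python3 -m jog '{"delta_pos":[[-0.13,1.04,0],[0,0,0]],"rot":[[0,0,0],[0,0,0]],"grip":[5,5]}' >/dev/null; python3 chk.py
python3 -m jog '{"delta_pos":[[-0.13,1.04,0],[0,0,0]],"rot":[[0,0,0],[0,0,0]],"grip":[5,5]}' >/dev/null; python3 chk.py
python3 -m jog '{"delta_pos":[[-0.02,1.05,0],[0,0,0]],"rot":[[0,0,0],[0,0,0]],"grip":[5,5]}' >/dev/null; python3 chk.py
python3 -m jog '{"delta_pos":[[-0.02,1.05,0],[0,0,0]],"rot":[[0,0,0],[0,0,0]],"grip":[5,5]}' >/dev/null; python3 chk.py
python3 -m jog '{"delta_pos":[[-0.02,1.05,0],[0,0,0]],"rot":[[0,0,0],[0,0,0]],"grip":[5,5]}' >/dev/null; python3 chk.py
python3 -m jog '{"delta_pos":[[0.09,1.04,0],[0,0,0]],"rot":[[0,0,0],[0,0,0]],"grip":[5,5]}' >/dev/null; python3 chk.py
python3 -m jog '{"delta_pos":[[0.09,1.04,0],[0,0,0]],"rot":[[0,0,0],[0,0,0]],"grip":[5,5]}' >/dev/null; python3 chk.py
python3 -m jog '{"delta_pos":[[0.09,1.04,0],[0,0,0]],"rot":[[0,0,0],[0,0,0]],"grip":[5,5]}' >/dev/null; python3 chk.py
python3 -m jog '{"delta_pos":[[0.2,1.03,0],[0,0,0]],"rot":[[0,0,0],[0,0,0]],"grip":[5,5]}' >/dev/null; python3 chk.py
python3 -m jog '{"delta_pos":[[0.2,1.03,0],[0,0,0]],"rot":[[0,0,0],[0,0,0]],"grip":[5,5]}' >/dev/null; python3 chk.py
python3 -m jog '{"delta_pos":[[0.2,1.03,0],[0,0,0]],"rot":[[0,0,0],[0,0,0]],"grip":[5,5]}' >/dev/null; python3 chk.py
python3 -m jog '{"delta_pos":[[0.31,1,0],[0,0,0]],"rot":[[0,0,0],[0,0,0]],"grip":[5,5]}' >/dev/null; python3 chk.py
python3 -m jog '{"delta_pos":[[0.31,1,0],[0,0,0]],"rot":[[0,0,0],[0,0,0]],"grip":[5,5]}' >/dev/null; python3 chk.py
python3 -m jog '{"delta_pos":[[0.31,1,0],[0,0,0]],"rot":[[0,0,0],[0,0,0]],"grip":[5,5]}' >/dev/null; python3 chk.py
```

```text
t25.32 ang-161.4 Ft7.91 Fr0.43 adv1.00 r29.5
t25.48 ang-163.3 Ft7.13 Fr0.69 adv0.98 r29.5
t25.65 ang-165.2 Ft7.38 Fr0.97 adv0.98 r29.5
t25.82 ang-167.0 Ft9.37 Fr0.14 adv0.95 r29.5
```

Force has risen above the 6.5 N drag. Holding still to average it.

```bash
for i in 1 2 3 4 5; do python3 -m jog '{"delta_pos":[[0,0,0]],"rot":[[0,0,0]],"grip":[5]}' >/dev/null; python3 chk.py; done
python3 - <<'E'
from h import *
d=snap('scene','s6'); G=cv2.cvtColor(d['frame'],cv2.COLOR_RGB2GRAY).astype(int)
print([int(x) for x in G[155:190,285:289].mean(1)])
a=cv2.resize(d['frame'][130:230,220:350,::-1],None,fx=5,fy=5,interpolation=cv2.INTER_CUBIC)
cv2.imwrite('pics/c8.png',np.clip(a*1.4,0,255).astype(np.uint8))
E
```

```text
t25.90 ang-167.0 Ft8.57 Fr-0.51 adv-0.00 r29.6
t25.98 ang-167.0 Ft8.34 Fr1.29 adv-0.02 r29.5
t26.07 ang-167.0 Ft9.06 Fr0.82 adv0.03 r29.5
t26.15 ang-167.0 Ft9.12 Fr0.18 adv-0.01 r29.5
t26.23 ang-167.0 Ft8.72 Fr-0.01 adv0.00 r29.5
[181, 181, 180, 180, 181, 180, 181, 174, 156, 135, 122, 119, 117, 122, 126, 133, 133, 132, 133, 134, 129, 116, 91, 77, 75, 75, 76, 76, 74, 73, 79, 96, 119, 130, 132]
```

View pics/c8.png

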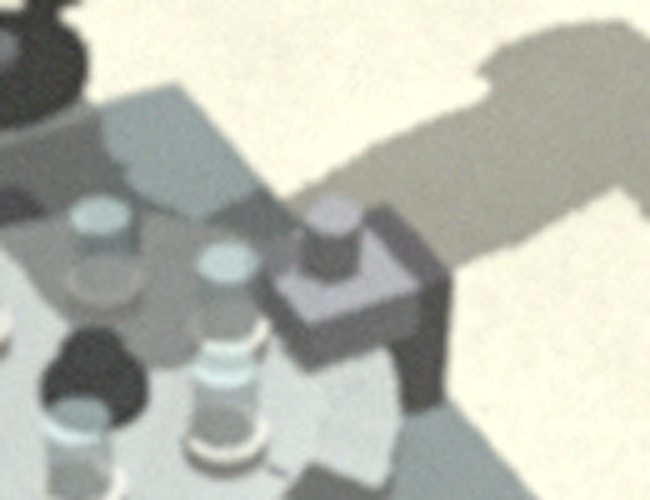

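The head sits down on the guide block (head crop (333,215)–(333,280)), so the pin is home. Settled force is 8.8 N against 6.5 N drag, so about 2.2 N excess, or roughly 20 N on the pin. I stop here, relax the arm's preload and let go.

```bash
python3 -m jog '{"delta_pos":[[0.25,-1.05,0],[0.25,-1.05,0],[0.2,-0.9,0],[0,0,0],[0,0,0]],"rot":[[0,0,0],[0,0,0],[0,0,0],[0,0,0],[0,0,0]],"grip":[5,5,5,5,5]}' >/dev/null; python3 chk.py
python3 -m jog '{"delta_pos":[[0,0,0],[0,0,0],[0,0,0],[0,0,0],[0,0,0],[0,0,0],[0,0,0],[0,0,0]],"rot":[[0,0,0],[0,0,0],[0,0,0],[0,0,0],[0,0,0],[0,0,0],[0,0,0],[0,0,0]],"grip":[12,20,26,32,35,35,35,35]}'; python3 chk.py
```

```text
t26.70 ang-165.3 Ft-2.15 Fr0.65 adv-0.87 r29.6
time_s: 27.37
tcp_pos: [0.4855, -0.1733, 0.1303]
ee_rot: [[0.999, 0.053, -0.001], [0.053, -0.999, 0.0], [-0.001, -0.0, -1.0]]
wrist_force: [0.1, 0.3, 0.3]
gripper_width: 0.347
t27.37 ang-165.4 Ft-0.23 Fr-0.19 adv0.02 r30.5
```

```bash
python3 -m jog '{"delta_pos":[[0,0,8],[0,0,20],[0,0,25],[0,0,25],[0,0,25],[-15,-10,10],[-15,-20,0],[0,0,0],[0,0,0],[0,0,0]],"rot":[[0,0,0],[0,0,0],[0,0,0],[0,0,0],[0,0,0],[0,0,0],[0,0,0],[0,0,0],[0,0,0],[0,0,0]],"grip":[35,35,35,35,35,35,35,35,35,35]}'
python3 - <<'E'
from h import *
d=snap('scene','s7'); w=snap('wrist','w7')
G=cv2.cvtColor(d['frame'],cv2.COLOR_RGB2GRAY).astype(int); print([int(x) for x in G[155:190,285:289].mean(1)])
# handle angle from wrist: predicted pixel vs -167/-165
for a in(-170,-167,-164): print(a,proj(w,(.515+.03*np.cos(np.deg2rad(a)),-.1656+.03*np.sin(np.deg2rad(a)),.137)))
h=(128*np.array(proj(w,(.466,.015,.105)))/128).astype(int); print('pin in wrist',h)
a=cv2.resize(w['frame'][0:300,0:400,::-1],None,fx=2,fy=2); cv2.imwrite('pics/c9.png',np.clip(a*1.4,0,255).astype(np.uint8))
E
```

```text
time_s: 28.2
tcp_pos: [0.4557, -0.2033, 0.2438]
ee_rot: [[0.999, 0.053, 0.0], [0.053, -0.999, -0.0], [0.0, 0.0, -1.0]]
wrist_force: [1.0, 0.7, 0.2]
gripper_width: 0.353
[155, 133, 118, 117, 116, 116, 115, 117, 117, 115, 114, 114, 114, 117, 121, 125, 126, 126, 127, 128, 125, 110, 88, 75, 71, 71, 73, 72, 73, 71, 76, 93, 115, 124, 127]
-170 [241.61014751 181.4336854 ]
-167 [243.44375459 181.16257681]
-164 [245.25910406 180.79622245]
pin in wrist [ 57 186]
```

View pics/c9.png

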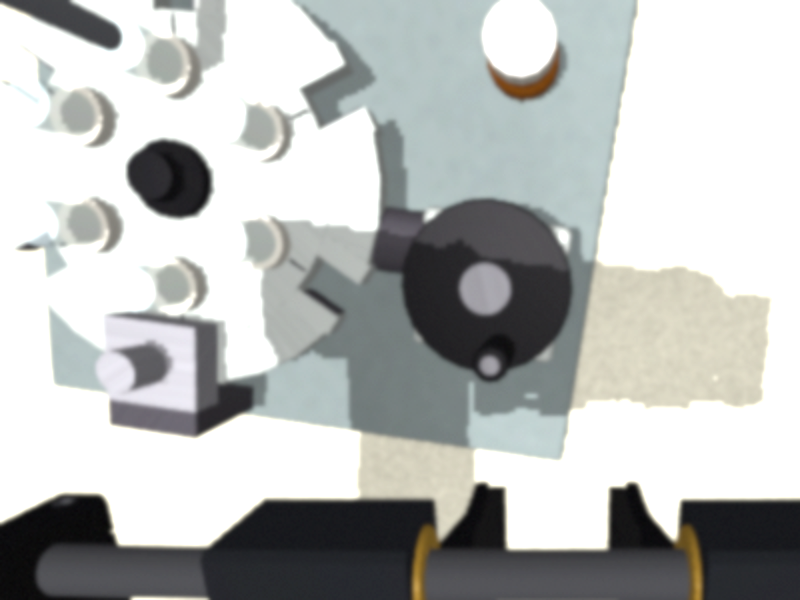

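The handle is free with the gripper well clear. The pin's head is down on the guide (wrist pixel (57,186)) and the handle stayed where the arm left it. Handing in.

```bash
python3 -c "
from station import r,finish_job
print(r.sense()['wrist_force'],r.sense()['time_s']); print(finish_job())"
```

```text
[1.1486821  0.66705185 0.07119107] 28.3
the job is handed in; nothing more can be done
None
```

The job is handed in at 28.3 s. The lock pin is home in the next notch and the carousel bears on it with an estimated 10–20 N, which I could only infer from handle force.

**What I did:** I took the grey-headed pin from the block, stood it in the guide and let go so it rested on the rim. I then turned the crank clockwise about 3.3 turns by its handle. The last 100° or so was in 1 mm steps with a force check after each. When the handle force rose from the steady 6.5 N drag to a settled 8.8 N, I stopped, relaxed the arm, opened the fingers and backed clear.

**Last checks:**
- **Pin:** after it dropped, the scene pictures show its head down on the guide block.
- **Notch:** the crank angle puts it about 3–4 mm past the guide.
- **Robot:** the gripper is clear, with wrist force about 1 N or less.

**What disagreed or stayed open:**
- **Load on the pin:** the 2.2 N excess means about 20 N. When I relaxed the arm, the tool moved back 0.9 mm and the handle force reached about −2 N. That is probably give in the gripper, but if the handle did turn back the load could be nearer 10 N. I did not grip again to check.
- **Progress check:** it gave no clear sign of contact, as the handle still advanced 0.95 mm of the last 1.05 mm step. The stop was decided on force alone.
- **False stop:** one stop during the creep was sensor noise.
- **Notch angle:** my first reading from one scene pixel was about 8° off the others. A polar brightness scan of three views settled it.

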